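Fit the return spring on the fixture's guide rod

ROBOT

A 6-joint arm with a two-finger parallel gripper is mounted at the origin on a cart in front of the work surface, level with it; the furniture and walls round the work are solid. World frame = base frame: x ahead of the robot, y to its left, z up, the work surface at z = 0. Lengths are in mm, angles in rad, forces in N, time in s.
With the tool pointing down it reaches from about 250 to 800 mm from the base axis. Payload 3.9 kg.
Tool frame: the origin (TCP) lies midway between the tips of the shut fingers; the grasp point (between the pads) lies manip.grip_depth behind it (manip.grip_depth is the distance from the TCP to the grasp point, in mm); z points along the fingers, y is the line along which they close (so a half turn about z gives the same grasp; the last joint's range is limited). The gripper opens to 85 mm and grips with 20 to 120 N. Pads are 22 mm wide; open, the fingers measure 114 mm over their backs; the gripper's body (76 mm by 85 mm) begins 54 mm behind the grasp point. The pads swing forward as they close: fully open they stand 13 mm farther back than shut.
Start: joints at [-1.228, 0.26, -0.138, 1.173, 0, 1.571], TCP at [176.461, -494.446, 231.304] pointing down, gripper open.
Joint ranges: [-2.78, 2.78], [-0.83, 1.72], [-1.28, 1.37], [-1.9, 2.12], [-1.57, 1.48], [-3.14, 3.14]. Speed limits (rad/s): [2.57, 2.57, 3.14, 3.14, 3.14, 3.14].

INTERFACE

Orientations are given as a rotation vector (axis times angle).
In Python, from bench import status, optics, manip gives the robot as it stands.
- The arm moves only by the tool drive_tool, never from a script. Its argument "moves" is a list that holds one entry, the list of rows, each a list of 5 numbers: the finger opening in mm, from 0 to 85.4, then the shift along the tool's x, y, z in units of 25 mm (1.0 is 25 mm), then the turn about the tool's z in units of 5 degrees (1.0 is 5 degrees). In form: [[[jaw, tx, ty, tz, spin], ...]]. A call has 1 to 20 rows; each row shifts and turns the commanded pose from where the row before left it, along the tool's axes as they then stand; what a row does not reach is not made up. A row lasts 1/8 s, in which the tool goes at most 62.5 mm and 10.7 degrees, less where a joint would pass 70% of its speed; a pose out of reach is approached as far as the arm can. A call is refused whole if a number of a shift passes 1 or a number of a turn 1, either way. A call with a gripper value outside its range is refused whole. The fingers move at their own pace and stop on an object; the grip force is fixed at half the most. Time passes only in rows, so rows that do not move let the fingers close. It gives the time, the measured TCP pose, the force, the opening and the grip force at its end, in the units of the state.
- status.read_state(): the state, without advancing time (a new reading comes with each control period).
- optics.get_image(name): name is "scene" or "top" or "wrist"; returns a dict with "pixels" (480x640x3 uint8, red, green, blue), "depth" (480x640 float32, mm along the optical axis (not along the pixel's ray), 0 where there is no reading), "camera_matrix" (3x3 intrinsics, pixels), "world_from_camera" (4x4, takes a point from camera to world coordinates). Camera axes: x right, y down, z forward; pixel columns grow to the right and rows downward; lengths in mm; the calibration is good to about 2 mm. The wrist camera is an equidistant fisheye: a pixel r from the principal point sees the ray r / f radians off the axis. A picture is of the moment at which its call begins.
- manip.close_job(): hands the job in; it is judged then, once.
The state is a dict: "time": time; "joints": joint angles; "qvel": joint speeds; "joint_torque": joint torques, N m; "tool_pos": TCP position; "eef_rot": TCP orientation; "contact_force": force on the tool from outside, world axes, zero at the start; "torque": the same for the moment, N m; "gripper_width": finger opening in mm; "gripper_force": force on a finger pad.
Only numpy, scipy, OpenCV 4.12 (cv2) and the standard library are available. Lean on these libraries where they do the work, as an engineer would, in place of code of your own. Each camera call takes 0.05 s, during which the arm holds its last target. There are 200 camera calls.

TASK

Take the return spring that stands on the bench and thread it, cup upwards, over the upright rod of the blue fixture, twisting a little whenever it catches on the rod's cross pin; never force it. When the slotted cup has gone below the pin, turn it about a quarter turn so that the pin drops into the groove across the cup, and let go: the spring must stay locked under the pin by itself. Leave the chisel and the marker where they lie.

Things in the scene. Friction and masses are not known exactly. Their poses are not given: they have to be found in the camera images.
- spring: Dark compression spring, 33 mm outside, 27 mm inside, 52 mm long, standing on its foot, a bright slotted steel cup fixed on its top. Origin: on its axis, level with the foot when uncompressed; z up the axis. The frame moves with the cup. Mass about 0.13 kg. The foot can move 16 mm towards the cup, 0.9 N per mm
- cup_grip (a point): On the spring's axis, 45.5 mm above the spring's origin, half way up the cup's wall (z = 39 to 52 mm). The cup is 40 mm across and has two brass-coloured flats, 17 mm wide and 38 mm apart, facing the spring's +y and -y, by which to grip it
- cup_face (a point): On the axis at the upper face of the 3 mm thick cup plate, 52 mm above the spring's origin; axes as the spring's. The plate has a slot 27 x 13 mm, its long axis 45 degrees counter-clockwise (from above) from the x axis; square to the slot an 8 mm wide groove runs between ridges 2.5 mm high; its floor is this face. The slot passes the cross pin only within about 20 degrees
- foot (a point): On the axis at the underside of the foot; moves up towards the cup as the spring is compressed. Here the 3 mm wire forms a flattened loop, open 13 mm along the spring's y and about 28 mm along its x: it passes the cross pin only when the spring's x axis lies within about 20 degrees of the pin
- fixture: Blue cast base plate, 120 x 80 x 14 mm, bolted to the bench, with a round spring seat, 46 mm wide, in its middle and an upright 10 mm steel rod on it. Origin: middle of the underside; z up, x along the 120 mm side
- rod_pin (a point): Middle of the brass cross pin, on the rod's axis, 64 mm above the fixture's origin; axes as the fixture's. The pin is level, 4 mm thick, 22 mm long. The rod does not turn, but its pin may point in any direction, whatever the fixture's own turn: it is not measured and must be seen or felt
- rod_tip (a point): Rounded end of the rod, on its axis, 82.5 mm above the fixture's origin
- spring_seat (a point): Centre of the spring seat, 18 mm above the fixture's origin. Of a locked spring the foot stands here, the groove's floor lies against the pin's underside, 62 mm above the fixture's origin, and the spring is 8 mm compressed (7 N)
- chisel_a: Bystander: wood chisel with a wooden handle, lying at the left, 64x248x29 mm
- marker: Bystander: black marker with a red cap, lying behind the work, 51x140x19 mm
Mind the look-alikes: they are no part of the job. What is meant by the fixture is not green, and is the larger of those in its own colour.

How it is judged:
By the outcome, as a careful person would: the job done as asked, in the order asked, and still so for the second after the job is handed in, with the robot touching nothing.
It also fails if it takes over 72 s, if anything falls off the work surface, if the arm or the gripper's body presses on something with over 40 N, if the wrist force passes 120 N, or if a joint passes its speed limit or range.

## Working session

There is one attempt and no reset: what is moved stays moved. The work goes in short steps, Python scripts to look and compute and a tool call to move; the robot and the scene stay as the last step left them, time stands still between calls to the robot, and variables do not carry over. Pictures are saved under pics/ and viewed, at most 14 in all, crops included, and the job is handed in when it is done.

Besides the shell and the picture viewer there is one more tool, called after "Emit:" as name([rows], argument=value, ...), one row to a line, values as JSON. drive_tool: Moves the arm, as the interface text tells. Its arguments: {"type":"object","properties":{"moves":{"type":"array"}},"required":["moves"]}

```bash
ls; mkdir -p pics; python3 - <<'E'
from bench import status, optics, manip
import cv2, numpy as np
print(status.read_state(), manip.grip_depth)
ims=[]
for n in("scene","top"):
    d=optics.get_image(n); np.savez(f'{n}0.npz',**d); print(n,d['camera_matrix'].tolist(),np.round(d['world_from_camera'],3).tolist())
    cv2.imwrite(f'pics/{n}0.png',d['pixels'][:,:,::-1])
E
```

```text
pics
{'time': 0.0, 'joints': array([-1.22801160e+00,  2.60684534e-01, -1.39407545e-01,  1.17269364e+00,
       -2.81436879e-06,  1.57076706e+00]), 'qvel': array([ 0.00162904,  0.00222119,  0.00138362, -0.00182107,  0.00129881,
       -0.00119453]), 'joint_torque': array([ 1.39333129e-03, -4.05675888e+01,  2.53923798e+01,  1.86178414e-02,
       -1.45691311e-04, -8.11774242e-06]), 'tool_pos': array([ 176.2228448 , -493.79954129,  230.45007924]), 'eef_rot': array([-3.09362389e+00, -5.35523710e-01,  5.36945561e-04]), 'contact_force': array([-0.65590863,  0.98696608,  0.52835087]), 'torque': array([ 0.0282521 , -0.0304421 , -0.00980011]), 'gripper_force': 0.0, 'gripper_width': 85.41801553638646} 18.700000000000003
scene [[448.62566913970136, 0.0, 320.76575146114095], [0.0, 448.62566913970136, 238.17017925362623], [0.0, 0.0, 1.0]] [[0.864, -0.273, 0.424, 208.489], [-0.504, -0.434, 0.747, -351.733], [-0.02, -0.858, -0.513, 500.143], [0.0, 0.0, 0.0, 1.0]]
top [[497.86026952597086, 0.0, 323.554097754633], [0.0, 497.86026952597086, 234.6002237686051], [0.0, 0.0, 1.0]] [[-0.002, -0.989, 0.151, 423.356], [-1.0, 0.002, 0.003, 274.796], [-0.004, -0.151, -0.989, 1084.245], [0.0, 0.0, 0.0, 1.0]]
```

View pics/top0.png

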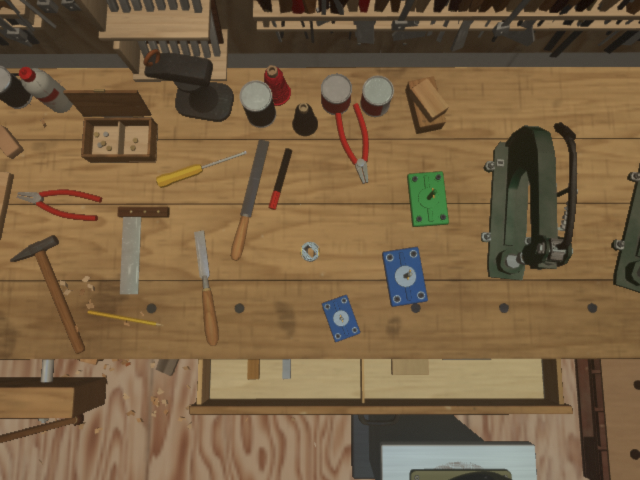

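View pics/scene0.png

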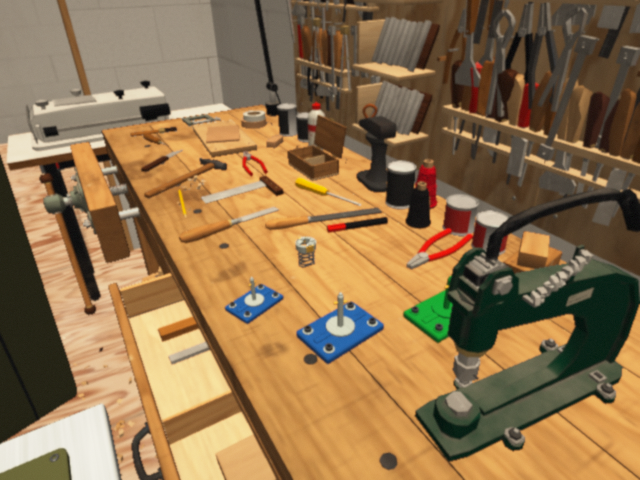

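Top view: green fixture at (428,198), small blue at (341,318) and large blue at (405,276). The large blue one fits, being not green and the larger in its colour. The spring is at (310,252) in top and (306,250) in scene. I'll confirm in an enlarged crop.

```bash
cat > h.py <<'E'
import numpy as np, cv2
from bench import status, optics, manip
from scipy.spatial.transform import Rotation as R
def ray(d,u,v,fish=False):
    K=d['camera_matrix'];T=d['world_from_camera']
    a=np.array([(u-K[0,2])/K[0,0],(v-K[1,2])/K[1,1]])
    if fish:
        r=np.hypot(*a); c=np.array([*(a/max(r,1e-9)*np.sin(r)),np.cos(r)])
    else: c=np.array([*a,1.])
    w=T[:3,:3]@c
    return T[:3,3],w/np.linalg.norm(w)
def onplane(d,u,v,z,fish=False):
    o,w=ray(d,u,v,fish); return o+w*(z-o[2])/w[2]
def tri(rs):
    A=0;b=0
    for o,w in rs:
        P=np.eye(3)-np.outer(w,w); A=A+P; b=b+P@o
    x=np.linalg.solve(A,b)
    return x,[float(np.linalg.norm((np.eye(3)-np.outer(w,w))@(x-o))) for o,w in rs]
def proj(d,X,fish=False):
    K=d['camera_matrix'];T=d['world_from_camera']
    c=T[:3,:3].T@(np.asarray(X,float)-T[:3,3])
    if fish:
        n=np.hypot(c[0],c[1]); r=np.arctan2(n,c[2]); a=c[:2]/max(n,1e-9)*r
    else: a=c[:2]/c[2]
    return a*K[0,0]+K[:2,2]
E
python3 - <<'E'
from h import *
t=dict(np.load('top0.npz'));s=dict(np.load('scene0.npz'))
for n,d in(('t',t),('s',s)):
    hsv=cv2.cvtColor(d['pixels'],cv2.COLOR_RGB2HSV)
    m=cv2.inRange(hsv,(105,120,60),(125,255,255))
    m=cv2.morphologyEx(m,cv2.MORPH_CLOSE,np.ones((3,3)))
    for c in cv2.findContours(m,0,2)[0]:
        if cv2.contourArea(c)>300:
            r=cv2.minAreaRect(c); print(n,r)
            for p in cv2.boxPoints(r): print('   ',np.round(onplane(d,*p,14),1)[:2],end='')
            print(np.round(onplane(d,*r[0],14),1))
def crop(d,u,v,h,sz=300): 
    return cv2.resize(d['pixels'][v-h:v+h,u-h*4//3:u+h*4//3],(400,300),interpolation=cv2.INTER_CUBIC)
im=np.vstack([np.hstack([crop(t,405,276,33),crop(t,310,252,18)]),np.hstack([crop(s,341,322,45),crop(s,306,250,24)])])
cv2.imwrite('pics/crop1.png',im[:,:,::-1])
for u,v in[(405,276),(310,252)]: 
  for dv in(-1,0,1): print(np.round([onplane(t,u,v+dv,z) for z in (0,52)],1).tolist(), t['depth'][v+dv,u-2:u+3])
E
```

```text
t ((340.5871276855469, 317.90863037109375), (39.21619415283203, 25.178150177001953), 70.20112609863281)
    [438.  281.7]    [455.9 231.1]    [378.5 203.7]    [361.  253.8][408.1 242.5  14. ]
t ((404.90093994140625, 276.4193420410156), (54.16741180419922, 35.00565719604492), 80.31121826171875)
    [547.1 149.7]    [559.8  74.8]    [445.1  58.8]    [432.8 132.6][495.7 103.9  14. ]
s ((339.80340576171875, 329.6854248046875), (42.717918395996094, 77.59184265136719), 57.9946174621582)
    [432.3 129.4]    [579.7 161.7]    [556.9  66.2]    [425.4  46.4][494.4  97.9  14. ]
s ((254.2692108154297, 302.6538391113281), (24.684158325195312, 52.97386932373047), 56.3099365234375)
    [359.1 246.1]    [458.3 284. ]    [453.2 216. ]    [360.2 185.8][405.6 231.2  14. ]
[[499.7, 101.4, 0.0], [496.1, 109.7, 52.0]] [1065.1545  1049.3151  1036.3123  1024.4509  1011.17316]
[[497.6, 101.5, 0.0], [494.0, 109.8, 52.0]] [1062.5687 1051.2832 1040.3687 1028.2358 1019.2565]
[[495.4, 101.5, 0.0], [491.9, 109.8, 52.0]] [1067.0605  1055.7158  1049.5525  1042.1901  1016.84906]
[[552.7, 308.2, 0.0], [546.5, 306.6, 52.0]] [1091.7034 1092.4395 1091.8335 1094.551  1091.9794]
[[550.5, 308.2, 0.0], [544.4, 306.6, 52.0]] [1091.1572 1092.669  1092.4343 1093.4403 1091.9739]
[[548.3, 308.2, 0.0], [542.3, 306.6, 52.0]] [1092.7463 1087.497  1091.3552 1091.4285 1089.6042]
```

View pics/crop1.png

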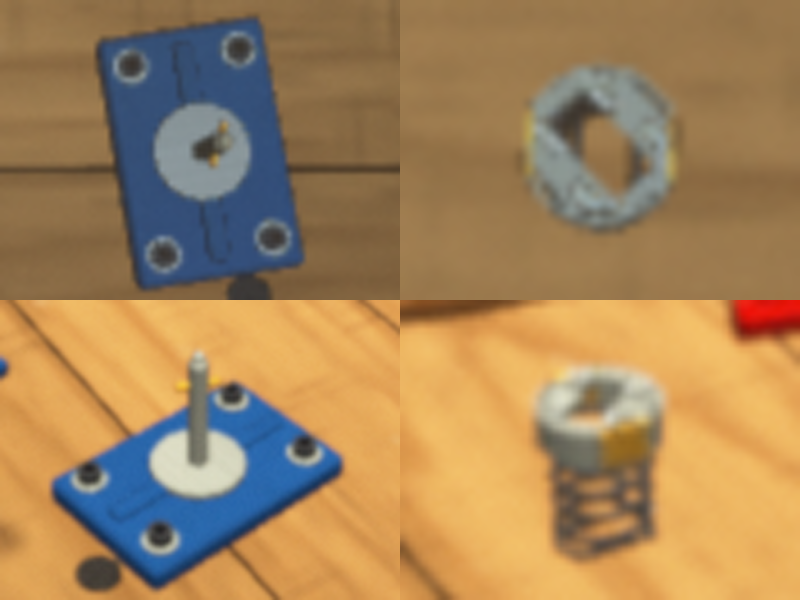

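Crop confirms it: the large blue fixture with a brass pin (top, about (410,274)), and the spring's cup with brass flats facing ±y of the world and its slot near 45°. The tool must first be turned so that joint 6 keeps its range.

Emit:
drive_tool([
  [[85,0,0,0,-1],[85,0,0,0,-1],[85,0,0,0,-1],[85,0,0,0,-1],[85,0,0,0,-1],[85,0,0,0,-1],[85,0,0,0,-1],[85,0,0,0,-1],[85,0,0,0,-1],[85,0,0,0,-1],[85,0,0,0,-1],[85,0,0,0,-1],[85,0,0,0,-1],[85,0,0,0,-1],[85,0,0,0,-1],[85,0,0,0,-1],[85,0,0,0,-1],[85,0,0,0,-1],[85,0,0,0,-1],[85,0,0,0,-1]],
])

```text
time: 2.6
tool_pos: [176.3, -494.1, 230.8]
eef_rot: [-1.575, -2.717, -0.001]
contact_force: [0.8, -0.5, 0.1]
gripper_width: 85.0
gripper_force: 0.0
```

Emit:
drive_tool([
  [[85,0,0,0,-1],[85,0,0,0,-1],[85,0,0,0,-1],[85,0,0,0,-1],[85,0,0,0,-1],[85,0,0,0,-1],[85,0,0,0,-1],[85,0,0,0,-1],[85,0,0,0,-1],[85,0,0,0,-1],[85,0,0,0,-1],[85,0,0,0,-0.4],[85,-1,0,0,0],[85,-1,0,0,0],[85,-1,1,0,0],[85,-1,1,0,0],[85,-1,1,0,0],[85,-1,1,0,0],[85,0,1,0,0],[85,0,1,0,0]],
])

```text
time: 5.1
tool_pos: [335.3, -352.5, 231.0]
eef_rot: [-0.092, -3.14, -0.001]
contact_force: [0.4, 0.0, 0.8]
gripper_width: 85.0
gripper_force: 0.0
```

Emit:
drive_tool([
  [[85,0,1,0,0],[85,0,1,0,0],[85,0,1,0,0],[85,0,1,0,0],[85,0,1,0,0],[85,0,1,0,0],[85,0,1,0,0],[85,0,1,0,0],[85,0,1,0,0],[85,0,1,0,0],[85,0,1,0,0],[85,0,1,0,0],[85,-1,1,0,0],[85,-1,1,0,0],[85,-1,1,0,0],[85,-1,1,0,0],[85,-1,1,0,0],[85,-1,0,0,0]],
])

```text
time: 7.35
tool_pos: [510.4, 63.6, 231.0]
eef_rot: [-0.089, -3.14, -0.001]
contact_force: [0.2, -0.4, -0.3]
gripper_width: 84.9
gripper_force: 0.0
```

```bash
python3 - <<'E'
from h import *
d=optics.get_image('wrist'); np.savez('w1.npz',**d)
s=status.read_state(); print(s['time'],s['tool_pos'],R.from_rotvec(s['eef_rot']).as_matrix().round(3).tolist(),s['joints'].round(2))
print(d['camera_matrix'][0,0],d['camera_matrix'][:2,2],d['world_from_camera'].round(3).tolist())
print(proj(d,[495,103,64],True),proj(d,[545,307,52],True))
cv2.imwrite('pics/w1.png',d['pixels'][:,:,::-1])
E
```

```text
7.4 [513.95301495  62.87414262 230.82005974] [[-0.998, 0.058, 0.003], [0.058, 0.998, -0.0], [-0.003, 0.0, -1.0]] [ 0.12  0.25 -0.16  1.16 -0.    0.18]
371.64829954431775 [319.94682662 248.81017808] [[0.056, 0.954, 0.294, 435.599], [0.998, -0.054, -0.016, 68.106], [0.0, 0.294, -0.956, 374.076], [0.0, 0.0, 0.0, 1.0]]
[364.63884385 205.93680273] [553.65850549 245.71294396]
```

View pics/w1.png

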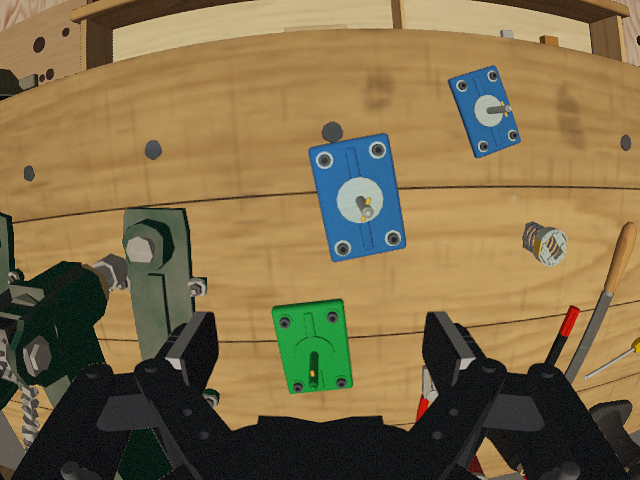

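Wrist view: the large blue fixture is at (360,198) with its rod tip near (369,212), and the spring at (546,243). Next I go over the spring for a second view.

Emit:
drive_tool([
  [[85,0,1,0,0],[85,0,1,0,0],[85,0,1,0,0],[85,0,1,0,0],[85,0,1,0,0],[85,0,1,0,0],[85,0,1,0,0],[85,0,1,0,0],[85,-0.5,1,0.5,0],[85,-0.5,0.5,0.5,0],[85,0,0,0,0]],
])

```text
time: 8.78
tool_pos: [548.3, 297.3, 204.3]
eef_rot: [-0.092, -3.137, 0.003]
contact_force: [-1.0, -0.2, -0.0]
gripper_width: 84.9
gripper_force: 0.0
```

```bash
python3 - <<'E'
from h import *
d=optics.get_image('wrist'); np.savez('w2.npz',**d)
s=status.read_state(); print(s['time'],s['tool_pos'],s['eef_rot'])
w=dict(np.load('w1.npz'))
p=np.round(proj(d,[545,307,52],True)).astype(int); q=np.round(proj(d,[495,103,50],True)).astype(int);print(p,q)
def crop(d,u,v,h):
    print('origin',u-h*4//3,v-h,'scale',300/(2*h))
    return cv2.resize(d['pixels'][max(v-h,0):v+h,u-h*4//3:u+h*4//3],(400,300),interpolation=cv2.INTER_CUBIC)
im=np.vstack([np.hstack([crop(w,364,206,30),crop(w,546,243,30)]),np.hstack([crop(d,*p,45),crop(d,max(q[0],40),q[1],30)])])
cv2.imwrite('pics/c2.png',im[:,:,::-1])
E
```

```text
8.825 [548.04346844 296.79924586 205.21321392] [-9.27711945e-02 -3.13797100e+00  2.64398041e-03]
[331 226] [103 187]
origin 324 176 scale 5.0
origin 506 213 scale 5.0
origin 271 181 scale 3.3333333333333335
origin 63 157 scale 5.0
```

View pics/c2.png

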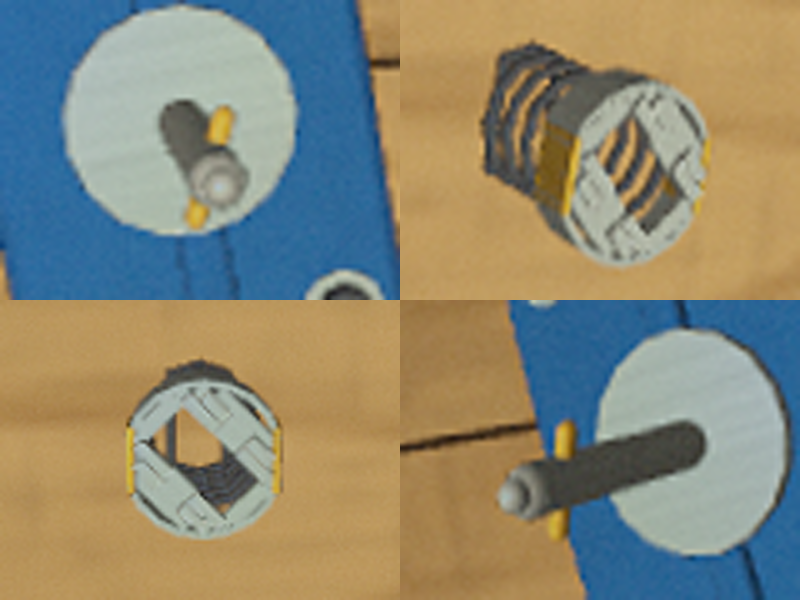

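Crops show the cup face at about w1 (554,248) and w2 (332,229), with flats left and right. The rod tip is at w1 (368.2,213) and w2 (85.8,196.2), and both pin ends are visible in both views.

```bash
python3 - <<'E'
from h import *
a=dict(np.load('w1.npz'));b=dict(np.load('w2.npz'));t=dict(np.load('top0.npz'));s=dict(np.load('scene0.npz'))
pts=dict(tip=[(a,368.2,213),(b,85.8,196.2),(t,410.3,274),(s,340.4,293.2)],
 pinU=[(a,368.8,197.2),(b,96.4,181.4)],pinL=[(a,363.2,221),(b,94.6,204.6)],
 seat=[(a,360.2,200),(b,122,185),(t,405.4,276.2)],
 cup=[(a,554.2,247.6),(b,332.2,228.7),(t,310.1,251.6)])
for k,v in pts.items():
    rs=[ray(d,u,w,d is a or d is b) for d,u,w in v]
    x,e=tri(rs); y,_=tri(rs[:2]);print(k,x.round(1),np.round(e,1),'wrist only',y.round(1))
for nm,d in(('a',a),('b',b)):
    P=dict((k,[q for q in v if q[0] is d][0][1:]) for k,v in pts.items())
    u=onplane(d,*P['pinU'],64,True);l=onplane(d,*P['pinL'],64,True);v=u-l
    print(nm,'pin mid',(u+l)[:2]/2,'len',np.hypot(*v[:2]),'ang',np.degrees(np.arctan2(v[1],v[0])),'seat',onplane(d,*P['seat'],18,True)[:2],'tip',onplane(d,*P['tip'],82,True)[:2],'cup',onplane(d,*P['cup'],54,True)[:2])
l=onplane(b,271+129/3.333,181+160/3.333,46,True);r=onplane(b,271+279/3.333,181+157/3.333,46,True);v=r-l
print('flats',l,r,(l+r)/2,np.hypot(*v[:2]),'y ang',np.degrees(np.arctan2(v[1],v[0])))
E
```

```text
tip [497.7 103.7  80.5] [0.2 0.7 1.6 1.2] wrist only [498.  103.9  80. ]
pinU [487.8 106.7  64.2] [0.2 0.2] wrist only [487.8 106.7  64.2]
pinL [508.  101.3  64.9] [0.1 0.1] wrist only [508.  101.3  64.9]
seat [497.3 103.9  15.9] [0.8 0.7 1.5] wrist only [498.  104.2  15.7]
cup [546.1 306.8  54.1] [0.4 1.  1.2] wrist only [547.  307.5  52.8]
a pin mid [497.86006924 104.08671659] len 21.189520949648887 ang 165.23802064020293 seat [497.71840728 104.00225358] tip [497.48030629 103.70172124] cup [546.43314729 306.57970454]
b pin mid [498.08628494 103.55944904] len 20.953060212666937 ang 163.67307162417745 seat [497.75827535 105.63307245] tip [497.95264069 105.40887181] cup [546.85271391 307.43695237]
flats [548.02050037 288.79062311  46.        ] [549.37520184 326.44775411  46.        ] [548.69785111 307.61918861  46.        ] 37.68149056634728 y ang 87.93969384064013
```

Emit:
drive_tool([
  [[85,0.06,0.4,0,-0.3],[85,0,0,1,0],[85,0,0,1,0],[85,0,0,1,0],[85,0,0,1,0],[85,0,0,1,0],[85,0,0,1,0],[85,0,0,0.8,0],[85,0,0,0.4,0],[85,0,0,0,0],[60,0,0,0,0],[50,0,0,0,0]],
])

```text
time: 10.32
tool_pos: [548.3, 308.1, 27.4]
eef_rot: [0.051, 3.14, 0.001]
contact_force: [0.7, -0.9, -0.4]
gripper_width: 51.6
gripper_force: 0.0
```

```bash
python3 - <<'E'
from h import *
d=optics.get_image('wrist'); np.savez('w3.npz',**d)
s=status.read_state(); print(s['time'],s['tool_pos'],s['eef_rot'],s['gripper_width'])
print(proj(d,[547,307,52],True),proj(d,s['tool_pos'],True))
cv2.imwrite('pics/w3.png',cv2.resize(d['pixels'][200:440,160:480,::-1],(800,600)))
E
```

```text
10.375 [548.1879626  308.05358699  27.22503923] [5.08281824e-02 3.13980187e+00 1.31018331e-03] 50.340743283796364
[315.96861816 344.52699578] [318.99057854 316.56010909]
```

View pics/w3.png

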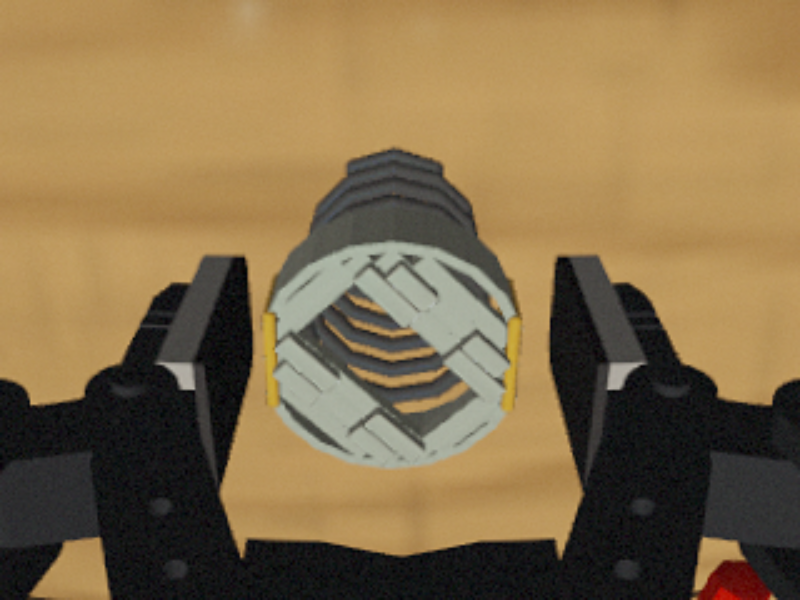

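The open pads straddle the cup. It sits about 1 mm towards -y (cup centre at picture column 393, pads at 402), so I correct that and close.

Emit:
drive_tool([
  [[48,0,-0.05,0.1,0],[42,0,0,0,0],[30,0,0,0,0],[30,0,0,0,0],[30,0,0,0,0],[30,0,0,0,0],[30,0,0,0,0]],
])

```text
time: 11.25
tool_pos: [547.4, 306.3, 23.7]
eef_rot: [-0.051, -3.141, 0.0]
contact_force: [-0.2, -1.1, 0.8]
gripper_width: 37.0
gripper_force: 60.1
```

Emit:
drive_tool([
  [[30,0,0,-1,0],[30,0,0,-1,0],[30,0,0,-1,0],[30,0,0,-1,0],[30,0,0,-0.4,0],[30,0,0,0,0]],
])

```text
time: 12.0
tool_pos: [547.9, 306.7, 134.1]
eef_rot: [0.051, 3.14, 0.001]
contact_force: [1.1, 0.8, -1.1]
gripper_width: 37.5
gripper_force: 61.0
```

```bash
python3 - <<'E'
from h import *
d=optics.get_image('wrist'); np.savez('w4.npz',**d)
e=optics.get_image('scene'); np.savez('s4.npz',**e)
s=status.read_state(); print(s['time'],s['tool_pos'],s['eef_rot'],s['gripper_width'],s['gripper_force'],s['contact_force'],s['joints'].round(2))
q=np.round(proj(e,s['tool_pos'])).astype(int);print(q)
A=cv2.resize(d['pixels'][200:440,160:480,::-1],(400,300))
B=cv2.resize(e['pixels'][q[1]-45:q[1]+45,q[0]-60:q[0]+60,::-1],(400,300),interpolation=cv2.INTER_CUBIC)
cv2.imwrite('pics/w4.png',np.hstack([A,B]))
E
```

```text
12.1 [546.93501719 306.10573526 132.64348279] [-5.09754230e-02 -3.13958768e+00  1.32063892e-03] 36.65942756056232 60.99906584352084 [-0.64786531 -0.29722711 -2.37223517] [ 0.51  0.49 -0.05  1.03  0.    0.54]
[303 204]
```

View pics/w4.png

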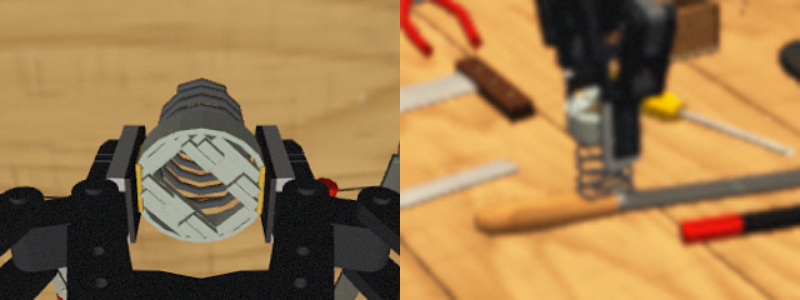

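Lifted and held upright, with the cup between the pads (left crop, centre (201,185)). Now I compute the offset to the rod.

```bash
python3 - <<'E'
from h import *
d=dict(np.load('w4.npz')); s=status.read_state()
c=onplane(d,160+201/1.25,200+185/1.25,s['tool_pos'][2]+28+1.5,True); print('cup',c,'tcp',s['tool_pos'])
M=R.from_rotvec(s['eef_rot']).as_matrix(); print(M.round(3).tolist(), 'y ang',np.degrees(np.arctan2(M[1,1],M[0,1])))
for p in (c,s['tool_pos']): print(M.T@(np.array([497.8,103.9,p[2]])-p)/25)
E
```

```text
cup [546.05137863 307.42042306 162.14348279] tcp [546.93501719 306.10573526 132.64348279]
[[-0.999, 0.032, -0.002], [0.032, 0.999, -0.001], [0.002, -0.001, -1.0]] y ang 88.13965475151652
[ 1.66474562 -8.19917925  0.00973313]
[ 1.70177973 -8.14776691  0.00974696]
```

Emit:
drive_tool([
  [[30,0.56,-1,0,0],[30,0.56,-1,0,0],[30,0.56,-1,0,0],[30,0,-1,0,0],[30,0,-1,0,0],[30,0,-1,0,0],[30,0,-1,0,0],[30,0,-0.8,0,0],[30,0,-0.35,0,0],[30,0,0,0,0.9],[30,0,0,0,0.9],[30,0,0,0.3,0.9],[30,0,0,0.3,0],[30,0,0,0,0],[30,0,0,0,0]],
])

```text
time: 13.98
tool_pos: [499.0, 104.3, 118.8]
eef_rot: [-0.419, -3.113, -0.0]
contact_force: [0.5, -0.2, 0.2]
gripper_width: 37.0
gripper_force: 61.0
```

```bash
python3 - <<'E'
from h import *
s=status.read_state(); print(s['time'],s['tool_pos'],s['eef_rot'],s['gripper_width'],s['contact_force'],s['joints'].round(2))
M=R.from_rotvec(s['eef_rot']).as_matrix(); print('y ang',np.degrees(np.arctan2(M[1,1],M[0,1])))
I=[]
for n,w,h in(('wrist',0,0),('scene',48,36),('top',32,24)):
    d=optics.get_image(n); np.savez(f'{n}5.npz',**d)
    if n=='wrist': u0,v0,u1,v1=220,240,420,390
    else:
        q=np.round(proj(d,[498,104,85])).astype(int); u0,v0,u1,v1=q[0]-w,q[1]-h,q[0]+w,q[1]+h
    print(n,u0,v0,400/(u1-u0)); I.append(cv2.resize(d['pixels'][v0:v1,u0:u1,::-1],(400,300),interpolation=cv2.INTER_CUBIC))
I.append(I[0]*0)
cv2.imwrite('pics/w5.png',np.vstack([np.hstack(I[:2]),np.hstack(I[2:])]))
E
```

```text
13.975 [498.99745079 104.2688053  118.77272488] [-4.18544343e-01 -3.11344569e+00 -3.71105938e-05] 36.99062958731755 [ 0.45838355 -0.16918839  0.20809742] [ 0.21  0.31 -0.38  0.88  0.    0.47]
y ang 74.68711858661004
wrist 220 240 2.0
scene 292 255 4.166666666666667
top 378 249 6.25
```

View pics/w5.png

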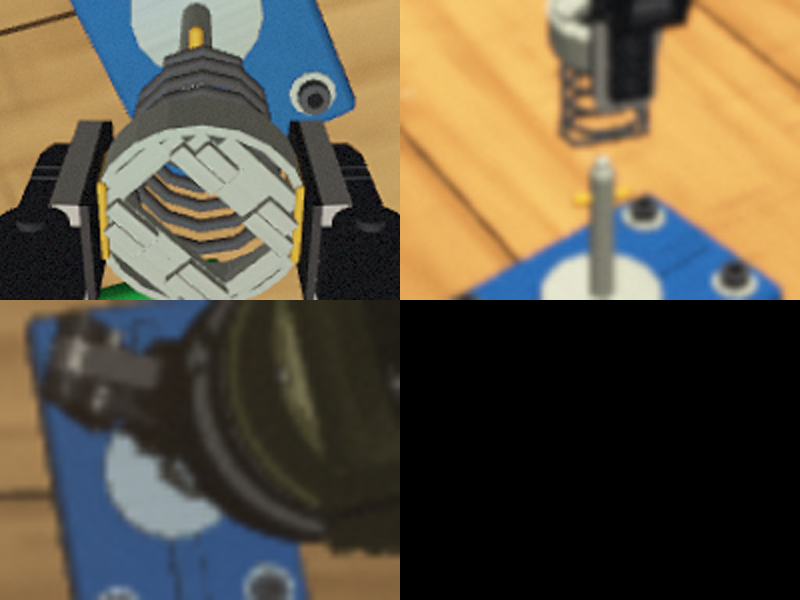

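The spring is over the rod, about 1 mm off towards +x in scene and about 0.7 mm towards +tool-y in wrist. I correct that and lower by feel.

Emit:
drive_tool([
  [[30,0.045,-0.028,0.2,0],[30,0,0,0.2,0],[30,0,0,0.2,0],[30,0,0,0.2,0],[30,0,0,0,0]],
])

```text
time: 14.75
tool_pos: [497.3, 103.7, 98.2]
eef_rot: [-0.42, -3.112, 0.001]
contact_force: [0.3, -0.3, -0.9]
gripper_width: 36.8
gripper_force: 61.0
```

Emit:
drive_tool([
  [[30,0,0,0.15,0],[30,0,0,0.15,0],[30,0,0,0,0]],
])

```text
time: 15.12
tool_pos: [497.4, 103.7, 91.0]
eef_rot: [-0.42, -3.113, 0.0]
contact_force: [0.1, -0.9, -1.6]
gripper_width: 37.0
gripper_force: 61.0
```

Emit:
drive_tool([
  [[30,0,0,0.15,0],[30,0,0,0.15,0],[30,0,0,0,0]],
])

```text
time: 15.5
tool_pos: [497.4, 103.7, 83.4]
eef_rot: [-0.42, -3.113, 0.0]
contact_force: [0.2, -0.2, -1.8]
gripper_width: 36.8
gripper_force: 61.0
```

The foot has passed the pin without force. I lower a little further, then turn the slot onto the pin: spring x 45° clockwise, which is spin +9.

Emit:
drive_tool([
  [[30,0,0,0.15,0],[30,0,0,0.15,0],[30,0,0,0.1,0],[30,0,0,0.1,0],[30,0,0,0,0]],
])

```text
time: 16.12
tool_pos: [497.5, 103.8, 71.1]
eef_rot: [-0.42, -3.113, 0.0]
contact_force: [0.2, -0.1, -1.6]
gripper_width: 36.8
gripper_force: 61.0
```

Emit:
drive_tool([
  [[30,0,0,0,1],[30,0,0,0,1],[30,0,0,0,1],[30,0,0,0,1],[30,0,0,0,1],[30,0,0,0,1],[30,0,0,0,1],[30,0,0,0,1],[30,0,0,0,1],[30,0,0,0,0],[30,0,0,0,0]],
])

```text
time: 17.5
tool_pos: [497.8, 103.8, 71.4]
eef_rot: [1.578, 2.717, 0.0]
contact_force: [-0.2, -0.6, -0.5]
gripper_width: 37.0
gripper_force: 61.0
```

```bash
python3 - <<'E'
from h import *
s=status.read_state(); print(s['time'],s['tool_pos'],s['gripper_width'],s['contact_force'],s['joints'].round(2))
M=R.from_rotvec(s['eef_rot']).as_matrix(); print('y ang',np.degrees(np.arctan2(M[1,1],M[0,1])))
I=[]
for n,w,h in(('wrist',0,0),('scene',48,36)):
    d=optics.get_image(n); np.savez(f'{n}6.npz',**d)
    if n=='wrist': u0,v0,u1,v1=220,240,420,390
    else:
        q=np.round(proj(d,[498,104,75])).astype(int); u0,v0,u1,v1=q[0]-w,q[1]-h,q[0]+w,q[1]+h
    print(n,u0,v0,400/(u1-u0)); I.append(cv2.resize(d['pixels'][v0:v1,u0:u1,::-1],(400,300),interpolation=cv2.INTER_CUBIC))
cv2.imwrite('pics/w6.png',np.hstack(I))
E
```

```text
17.5 [497.77277112 103.77118693  71.381618  ] 37.039942523006324 [-0.20234129 -0.58777713 -0.45980357] [ 0.21  0.36 -0.45  0.76 -0.    1.26]
y ang 29.70792433429987
wrist 220 240 2.0
scene 292 260 4.166666666666667
```

View pics/w6.png

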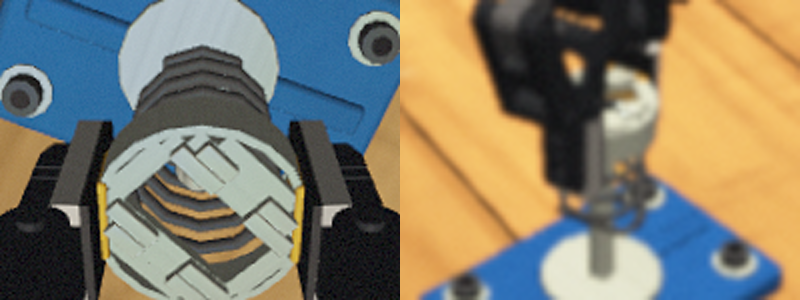

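The rod stands inside the coils: its tip shows through the slot at wrist crop (188,178), and in scene the foot is round the rod. I lower the cup onto the rod tip gently.

Emit:
drive_tool([
  [[30,0,0,0.1,0],[30,0,0,0.1,0],[30,0,0,0.1,0],[30,0,0,0.1,0],[30,0,0,0,0]],
])

```text
time: 18.23
tool_pos: [497.4, 103.7, 61.0]
eef_rot: [-1.579, -2.715, 0.001]
contact_force: [0.8, 0.7, -0.6]
gripper_width: 37.1
gripper_force: 61.0
```

Emit:
drive_tool([
  [[30,0,0,0.1,0],[30,0,0,0.1,0],[30,0,0,0.1,0],[30,0,0,0,0]],
])

```text
time: 18.73
tool_pos: [497.5, 103.7, 53.5]
eef_rot: [-1.579, -2.715, 0.001]
contact_force: [0.2, -0.3, -0.6]
gripper_width: 37.1
gripper_force: 61.0
```

Emit:
drive_tool([
  [[30,0,0,0.1,0],[30,0,0,0.1,0],[30,0,0,0.1,0],[30,0,0,0.1,0],[30,0,0,0,0]],
])

```text
time: 19.35
tool_pos: [497.4, 103.8, 43.5]
eef_rot: [-1.579, -2.715, 0.001]
contact_force: [-0.7, 0.0, -0.1]
gripper_width: 37.2
gripper_force: 61.0
```

Emit:
drive_tool([
  [[30,0,0,0.1,0],[30,0,0,0.1,0],[30,0,0,0,0]],
])

```text
time: 19.73
tool_pos: [497.9, 103.8, 39.0]
eef_rot: [1.579, 2.715, 0.0]
contact_force: [-0.2, -0.6, 2.9]
gripper_width: 36.8
gripper_force: 61.5
```

Light spring force only, so the slot is passing the pin. I keep pressing down to get the ridges below the pin.

Emit:
drive_tool([
  [[30,0,0,0.1,0],[30,0,0,0.1,0],[30,0,0,0,0]],
])

```text
time: 20.1
tool_pos: [498.0, 103.8, 34.2]
eef_rot: [1.579, 2.715, 0.001]
contact_force: [-0.4, -0.5, 8.1]
gripper_width: 37.3
gripper_force: 61.9
```

Emit:
drive_tool([
  [[30,0,0,0.1,0],[30,0,0,0.08,0],[30,0,0,0,0],[30,0,0,0,0]],
])

```text
time: 20.6
tool_pos: [498.0, 103.8, 30.2]
eef_rot: [1.579, 2.715, 0.001]
contact_force: [-1.3, -0.5, 10.6]
gripper_width: 36.5
gripper_force: 62.3
```

```bash
python3 - <<'E'
from h import *
s=status.read_state(); print(s['time'],s['tool_pos'],s['gripper_width'],s['contact_force'],s['joints'].round(2))
d=optics.get_image('wrist'); np.savez('w7.npz',**d)
cv2.imwrite('pics/w7.png',cv2.resize(d['pixels'][240:390,220:420,::-1],(800,600),interpolation=cv2.INTER_CUBIC))
E
```

```text
20.6 [497.98303564 103.81988851  30.20901271] 36.528670539982485 [-1.33353742 -0.48064579 10.56333687] [ 0.21  0.41 -0.51  0.66 -0.    1.26]
```

View pics/w7.png

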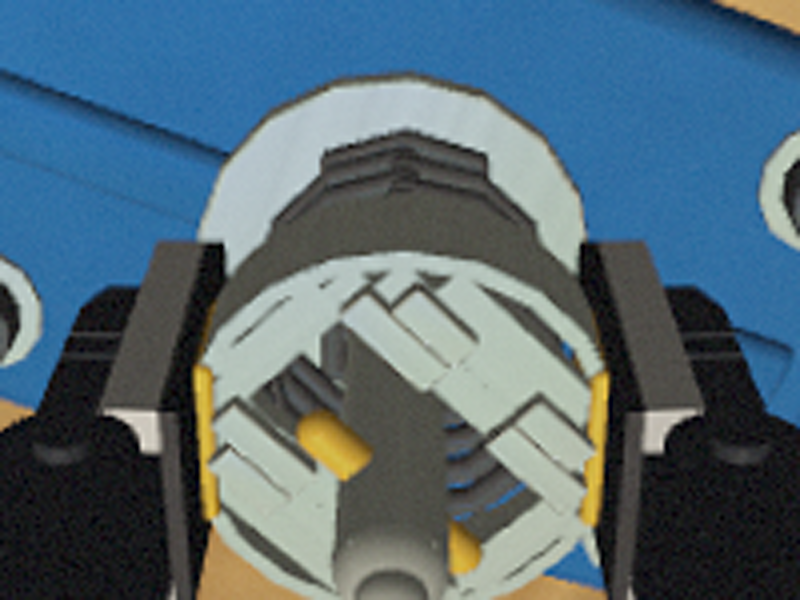

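The pin (brass, picture (335,445) and (465,545)) is now above the cup plate and lined up with the slot. Quarter turn back, counter-clockwise.

Emit:
drive_tool([
  [[30,0,0,0,-1],[30,0,0,0,-1],[30,0,0,0,-1],[30,0,0,0,-1],[30,0,0,0,-1],[30,0,0,0,-1],[30,0,0,0,0]],
])

```text
time: 21.52
tool_pos: [499.1, 104.0, 30.6]
eef_rot: [0.821, 3.029, 0.002]
contact_force: [-0.8, -0.4, 9.4]
gripper_width: 37.3
gripper_force: 62.3
```

Emit:
drive_tool([
  [[30,0,0,0,-1],[30,0,0,0,-1],[30,0,0,0,-1],[30,0,0,0,-1],[30,0,0,0,-1],[30,0,0,0,-1],[30,0,0,0,-1],[30,0,0,0,-1],[30,0,0,0,-1],[30,0,0,0,-1],[30,0,0,0,-1],[30,0,0,0,-1],[30,0,0,0,0],[30,0,0,0,0]],
])

```text
time: 23.28
tool_pos: [499.8, 104.9, 30.8]
eef_rot: [-0.803, 3.032, 0.002]
contact_force: [-0.9, 1.6, 10.4]
gripper_width: 37.0
gripper_force: 62.3
```

Emit:
drive_tool([
  [[30,0,0,-0.06,0],[30,0,0,-0.06,0],[30,0,0,0,0],[30,0,0,0,0]],
])

```text
time: 23.78
tool_pos: [499.7, 104.8, 33.6]
eef_rot: [-0.803, 3.033, 0.002]
contact_force: [0.1, 1.8, 8.1]
gripper_width: 37.0
gripper_force: 62.0
```

```bash
python3 - <<'E'
from h import *
s=status.read_state(); print(s['time'],s['tool_pos'],s['gripper_width'],s['contact_force'],s['torque'],s['joints'].round(2))
M=R.from_rotvec(s['eef_rot']).as_matrix(); print('y ang',np.degrees(np.arctan2(M[1,1],M[0,1])))
d=optics.get_image('wrist'); np.savez('w8.npz',**d)
cv2.imwrite('pics/w8.png',cv2.resize(d['pixels'][240:390,220:420,::-1],(800,600),interpolation=cv2.INTER_CUBIC))
E
```

```text
23.775 [499.71243194 104.80686447  33.55644326] 36.96804096837687 [0.06139964 1.79190736 8.08017229] [0.2956179  0.02390594 0.00706497] [ 0.21  0.4  -0.5   0.66  0.   -0.31]
y ang 119.66599276902272
```

View pics/w8.png

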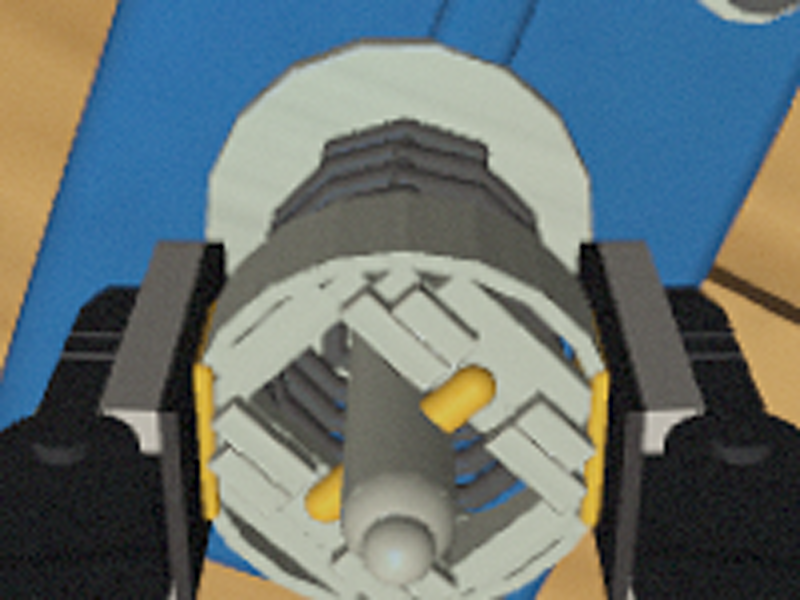

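The pin lies over the groove between the ridges (brass ends at (470,390) and (325,490)). I ease up a little, let go and withdraw.

Emit:
drive_tool([
  [[30,0,0,-0.03,0],[30,0,0,0,0],[40,0,0,0,0],[44,0,0,0,0],[55,0,0,0,0],[70,0,0,0,0],[70,0,0,0,0],[70,0,0,0,0]],
])

```text
time: 24.82
tool_pos: [497.7, 103.8, 33.0]
eef_rot: [-0.804, 3.037, -0.0]
contact_force: [-0.7, 0.1, -0.3]
gripper_width: 69.9
gripper_force: 0.0
```

Emit:
drive_tool([
  [[75,0,0,-0.5,0],[75,0,0,-1,0],[75,0,0,-1,0],[75,0,0,-1,0],[75,0,0,-1,0],[75,0,0,0,0],[75,0,0,0,0]],
])

```text
time: 25.7
tool_pos: [497.4, 103.7, 145.4]
eef_rot: [0.804, -3.037, -0.0]
contact_force: [0.6, 0.2, -0.0]
gripper_width: 74.8
gripper_force: 0.0
```

```bash
python3 - <<'E'
from h import *
s=status.read_state(); print(s['time'],s['tool_pos'],s['gripper_width'],s['contact_force'])
d=optics.get_image('wrist'); e=optics.get_image('scene')
q=np.round(proj(d,[498,104,60],True)).astype(int); p=np.round(proj(e,[498,104,50])).astype(int); print(q,p)
f=lambda a,c,w,h: cv2.resize(a['pixels'][c[1]-h:c[1]+h,c[0]-w:c[0]+w,::-1],(400,300),interpolation=cv2.INTER_CUBIC)
cv2.imwrite('pics/w9.png',np.hstack([f(d,q,48,36),f(e,p,48,36)]))
E
```

```text
25.7 [497.40811557 103.73702304 145.44341627] 74.7912319504074 [ 0.64793483  0.18962282 -0.01980755]
[320 256] [340 309]
```

View pics/w9.png

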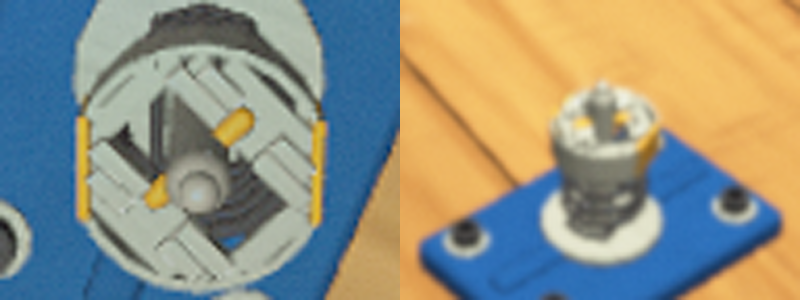

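The spring stays locked by itself: both pin ends lie in the groove (wrist crop (235,125) and (158,192)), the scene view shows it seated upright, and the gripper is clear of it.

```bash
python3 -c "
from bench import manip
print(manip.close_job())"
```

```text
the job is handed in; nothing more can be done
None
```

The spring is threaded over the large blue fixture's rod, cup upwards, and stays locked under the cross pin with the gripper clear; the job was handed in at about 26 s of the 72 s allowed, with the chisel and marker untouched.

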